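Check a reamed bush with the go and no-go ends of a plug gauge

TASK

The bush in the bearing block has just been reamed; check it with the larger of the two plug gauges in the case. Lay the gauge in the V-rest with its go end (the longer, thinner plug) towards the bore, let go of it and slide it fully home by pushing gently on its other end; then take it out, turn it end for end, lay it in the rest again, let go and push its no-go end gently against the bush in the same way, to show that it will not enter. Leave it lying in the rest like that, no-go end against the bush, with the smaller gauge in its pocket and everything else where it was.

Things in the scene. Friction and masses are not known exactly. Their poses are not given: they have to be found in the camera images.
- large_gauge: The gauge to use, the larger of two double-ended plug gauges, 114 mm long, 0.22 to 0.45 kg: pale turned wooden handle, x = -32 to +32, with a steel plug in each end. Origin on its axis, mid-handle; x along the axis to the go end. A 42 mm rim at each end of the handle (12 long), between them a 32 mm waist, straight from x = -17 to 17. Round: y and z may be rolled.
- large_gauge_go_tip (a point): centre of the end face (x = +64 mm) of the larger gauge's go plug: the longer, thinner plug, diameter 27.5, 32 mm long, its last 3 mm bevelled
- large_gauge_nogo_tip (a point): centre of the end face (x = -50 mm) of the larger gauge's no-go plug: the shorter, thicker plug, diameter 34, 18 mm long
- small_gauge: The other plug gauge: the same handle, but thin plugs, diameter 18 (32 long, go, towards its +x) and 22 (18 long). Origin in the middle of its handle. Not needed; it stays in its pocket.
- gauge_case: Dark wooden gauge case, no lid, fixed: 144 (x) x 131 (y) x 36 mm high; origin mid-underside. Two pockets along its x, at y = +36 and -36, hold the gauges (either in either) with 1.5 mm to spare beside rims and plugs, axis 29 mm above the bench; the walls rise past half their height.
- case_trench (a point): middle of the finger trench across the case, on its floor, 8 mm above the bench. The trench is 40 mm wide (x = -20 to 20 of the case), runs along the case's y, open at both sides, and bares both handles' waists, the only place to grip: room for a finger on each side, 40 mm between the two waists
- reaming_board: Fixed plywood board, 18 mm thick, that carries bearing block and V-rest. Origin on the bench right under the mouth of the bore; x points level into the bore, z up. It reaches from x = -135 to +76 mm, 84 wide (128 at the block).
- v_rest (a point): middle of the V-rest of pale wood, on the axis of a gauge lying in it: 68 mm before the bush, 60 mm above the bench, axes as the board's. The V runs from x = -62 to +62 of this point, is 28 mm wide, its edges 14 to 16 mm below the axis; the handle's rims lie in it and the gauge is then in line with the bore. Beside it nothing is higher than 24 mm above the bench.
- bearing_block: Grey cast bearing block (pillow block) with a yellow-metal bush, fixed on the board: 58 mm deep along the bore, 120 mm wide at its feet; its round hump is 97 mm, the oiler on it 108 mm above the bench. Origin on the board under the mouth of the bore, axes as the board's.
- bush_mouth (a point): centre of the bush's near mouth, 60 mm above the bench; x points into the bore, diameter 30, open right through, 58 mm long. The bush's end face (47 across) lies in the plane of this point; with the go plug fully home the handle's rim bears on it and the go face is 32 mm inside. Fixed and rigid: 3 to 10 N is a good push, well under 40 N.
- oilstone: bystander: dark oilstone, 156x72x22 mm; origin in the middle of its underside
- masking_tape: bystander: roll of masking tape lying flat, 96x96x19 mm; origin in the middle of its underside
- turned_finial: bystander: turned wooden finial, 38x38x71 mm; origin in the middle of its underside
- pencil_yellow: bystander: yellow pencil stub, 97x30x7 mm; origin in the middle of its underside
Things that resemble listed ones, but are neither listed nor needed, are in the scene too. What is shaped like the large_gauge but pink is not meant.

How it is judged (in metres and radians):
On the way, in this order (a step that is already met when the one before it is completed fails the run):
1. the larger gauge lies in the V-rest, go end towards the bore and not more than 15 mm in it, and the fingers have let go of it (x of large_gauge_go_tip in the frame of bush_mouth between -0.05 and 0.015 m and y of large_gauge_go_tip in the frame of bush_mouth between -0.005 and 0.005 m and z of large_gauge_go_tip in the frame of bush_mouth between -0.005 and 0.005 m and x of large_gauge_nogo_tip in the frame of bush_mouth below -0.06 m and angle between the x axis of large_gauge and the x axis of bush_mouth, either way round below 0.06 rad and contact force between large_gauge and reaming_board above 1 N and contact force between the fingers and large_gauge below 0.05 N), for 0.15 s.
2. the go end is fully home (29 of 32 mm or more) while the fingers push on the no-go end's face, the TCP being behind the gauge (x of large_gauge_go_tip in the frame of bush_mouth between 0.029 and 0.04 m and contact force between the fingers and large_gauge above 0.3 N and x of the grasp point in the frame of large_gauge below -0.05 m), for 0.03 s.
3. the gauge has been drawn out, turned end for end and laid in the V-rest with its no-go end towards the bore, and the fingers have let go of it (x of large_gauge_nogo_tip in the frame of bush_mouth between -0.06 and 0.004 m and y of large_gauge_nogo_tip in the frame of bush_mouth between -0.005 and 0.005 m and z of large_gauge_nogo_tip in the frame of bush_mouth between -0.005 and 0.005 m and x of large_gauge_go_tip in the frame of bush_mouth below -0.06 m and angle between the x axis of large_gauge and the x axis of bush_mouth, either way round below 0.06 rad and contact force between large_gauge and reaming_board above 1 N and contact force between the fingers and large_gauge below 0.05 N), for 0.15 s.
4. the fingers push on the go end's face and the no-go end bears on the bush with at least 1 N without entering (x of large_gauge_nogo_tip in the frame of bush_mouth between -0.004 and 0.004 m and y of large_gauge_nogo_tip in the frame of bush_mouth between -0.005 and 0.005 m and z of large_gauge_nogo_tip in the frame of bush_mouth between -0.005 and 0.005 m and contact force between large_gauge and bearing_block above 1 N and contact force between the fingers and large_gauge above 0.3 N and x of the grasp point in the frame of large_gauge above 0.064 m), for 0.01 s.
At the end, for the whole second after the job is handed in: The larger gauge lies released and at rest in the V-rest, in line with the bore within 5 mm and 0.06 rad, its no-go face within 8 mm of the bush's face and not entered; the smaller gauge is still in its pocket (moved less than 10 mm) (x of large_gauge_nogo_tip in the frame of bush_mouth between -0.008 and 0.004 m and y of large_gauge_nogo_tip in the frame of bush_mouth between -0.005 and 0.005 m and z of large_gauge_nogo_tip in the frame of bush_mouth between -0.005 and 0.005 m and x of large_gauge_go_tip in the frame of bush_mouth below -0.06 m and angle between the x axis of large_gauge and the x axis of bush_mouth, either way round below 0.06 rad and contact force between large_gauge and reaming_board above 1 N and contact force between the fingers and large_gauge below 0.05 N and linear speed of large_gauge below 0.02 m/s and distance of small_gauge from where it was at the start of the episode below 0.01 m); the robot touches nothing.
It fails at once if the gauge is forced against the bearing block with more than 40 N (contact force between large_gauge and bearing_block above 40 N).
It fails at once if the smaller gauge is moved more than 20 mm (distance of small_gauge from where it was at the start of the episode above 0.02 m).
It fails at once if a bystander is moved more than 30 mm (distance of any of oilstone, masking_tape, turned_finial, pencil_yellow from where it was at the start of the episode above 0.03 m).
It also fails if it takes over 72 s, if anything falls off the work surface, if the arm or the gripper's body presses on something with over 40 N, if the wrist force passes 120 N, or if a joint passes its speed limit or range.

ROBOT

A 6-joint arm with a two-finger parallel gripper is mounted at the origin on a cart in front of the work surface, level with it; the furniture and walls round the work are solid. World frame = base frame: x ahead of the robot, y to its left, z up, the work surface at z = 0. Lengths are in mm, angles in rad, forces in N, time in s.
With the tool pointing down it reaches from about 325 to 775 mm from the base axis. Payload 9.3 kg.
Tool frame: the origin (TCP) lies between the finger pads, 19 mm behind the fingertips; this is the grasp point; z points along the fingers, y is the line along which they close (so a half turn about z gives the same grasp; the last joint's range is limited). The gripper opens to 85 mm and grips with 20 to 120 N. Pads are 22 mm wide; open, the fingers measure 114 mm over their backs; the gripper's body (76 mm by 85 mm) begins 54 mm behind the grasp point. The pads swing forward as they close: fully open they stand 13 mm farther back than shut.
Start: joints at [1.028, 0.259, 0.021, 1.334, 0, 1.418], TCP at [209.003, 508.738, 249.979] pointing down, gripper open.
Joint ranges: [-3.04, 3.04], [-0.91, 1.82], [-1.04, 1.36], [-1.92, 1.95], [-1.52, 1.45], [-3.14, 3.14]. Speed limits (rad/s): [2.22, 2.22, 2.79, 3.14, 3.14, 3.14].

INTERFACE

Orientations are given as a unit quaternion [w, x, y, z].
In Python, from station import ctrl gives the robot as it stands.
- The arm moves only by the shell command python3 -m inch 'ROWS' [OPENING] [FORCE]. ROWS is JSON, a list of rows, each a list of 4 numbers: the shift along the tool's x, y, z in units of 20 mm (1.0 is 20 mm), then the turn about the tool's z in units of 0.1 rad (1.0 is 0.1 rad). A call has 1 to 20 rows; each row shifts and turns the commanded pose from where the row before left it, along the tool's axes as they then stand; what a row does not reach is not made up. A row lasts 1/8 s, in which the tool goes at most 62.5 mm and 10.7 degrees, less where a joint would pass 70% of its speed; a pose out of reach is approached as far as the arm can. A call with a number of a shift or a turn outside -1 to 1 is refused whole. A call with a gripper value outside its range is refused whole. OPENING is the opening, from 0 (shut) to 1 (fully open), set as the call begins (- or left out, the last holds). The fingers move at their own pace and stop on an object; FORCE is the grip in N (left out, the last holds). Time passes only in rows, so rows that do not move let the fingers close. It gives the time, the measured TCP pose, the force, the opening and the grip force at its end, in the units of the state.
- ctrl.read_state(): the state, without advancing time (a new reading comes with each control period).
- ctrl.grab_frame(name): name is "scene" or "side" or "wrist"; returns (picture, depth): 384x512x3 uint8, red, green, blue; 384x512 float32, mm along the optical axis (not along the pixel's ray), 0 where there is no reading.
- ctrl.camera_info(name): a dict with "intrinsics" (3x3 intrinsics, pixels), "view" (4x4, takes a point from world to camera coordinates). Camera axes: x right, y up, looking along -z (the intrinsics and any distortion apply to the point x, -y, -z); pixel columns grow to the right and rows downward; lengths in mm; the calibration is good to about 2 mm. A picture is of the moment at which its call begins: read the wrist's pose just before it. camera_info takes no time and is no camera call; for the wrist camera it gives the pose at the moment of the call.
- ctrl.job_done(): hands the job in; it is judged then, once.
The state is a dict: "time": time; "joints": joint angles; "dq": joint speeds; "joint_efforts": joint torques, N m; "tcp_pos": TCP position; "eef_rot": TCP orientation; "force": force on the tool from outside, world axes, zero at the start; "wrist_torque": the same for the moment, N m; "gripper_width": finger opening in mm; "finger_force": force on a finger pad.
Only numpy, scipy, OpenCV 4.12 (cv2) and the standard library are available. Lean on these libraries where they do the work, as an engineer would, in place of code of your own. Each camera call takes 0.05 s, during which the arm holds its last target. There are 200 camera calls.

## Working session

There is one attempt and no reset: what is moved stays moved. The work goes in short steps, Python scripts to look and compute and a shell command to move; the robot and the scene stay as the last step left them, time stands still between calls to the robot, and variables do not carry over. Pictures are saved under pics/ and viewed, at most 10 in all, crops included, and the job is handed in when it is done.

```bash
ls; mkdir -p pics; python3 - <<'E'
from station import ctrl
import cv2,numpy as np
s=ctrl.read_state();print(s['time'],s['tcp_pos'],s['eef_rot'],s['gripper_width'])
for n in("scene","side"):
    im,d=ctrl.grab_frame(n);np.savez('%s0.npz'%n,im=im,d=d,K=ctrl.camera_info(n)['intrinsics'],V=ctrl.camera_info(n)['view'])
    cv2.imwrite('pics/%s0.png'%n,cv2.resize(im[:,:,::-1],(800,600),interpolation=cv2.INTER_CUBIC))
    print(ctrl.camera_info(n), (d>0).mean())
E
```

```text
pics
0.0 [208.86048979 508.52588256 249.33856475] [-2.35956422e-04  1.93665161e-01  9.81067447e-01 -6.43454739e-04] 85.3740885842641
{'intrinsics': array([[390.03238846,   0.        , 255.67711482],
       [  0.        , 390.03238846, 192.10961345],
       [  0.        ,   0.        ,   1.        ]]), 'view': array([[ 5.69743454e-01, -8.21773302e-01,  9.00204117e-03,
        -1.29426736e+02],
       [ 4.68346960e-01,  3.33671502e-01,  8.18116406e-01,
        -3.51044409e+02],
       [-6.75309945e-01, -4.61900388e-01,  5.74982182e-01,
        -4.62306463e+02],
       [ 0.00000000e+00,  0.00000000e+00,  0.00000000e+00,
         1.00000000e+00]])} 0.9957987467447916
{'intrinsics': array([[500.02367196,   0.        , 248.81842447],
       [  0.        , 500.02367196, 185.02523908],
       [  0.        ,   0.        ,   1.        ]]), 'view': array([[ 9.93522160e-01, -1.12649850e-01,  1.49575634e-02,
        -4.39846967e+02],
       [ 3.45080193e-02,  4.24481420e-01,  9.04778824e-01,
        -1.54138518e+02],
       [-1.08272407e-01, -8.98401656e-01,  4.25619021e-01,
        -1.12252700e+03],
       [ 0.00000000e+00,  0.00000000e+00,  0.00000000e+00,
         1.00000000e+00]])} 0.9824574788411459
```

View pics/scene0.png

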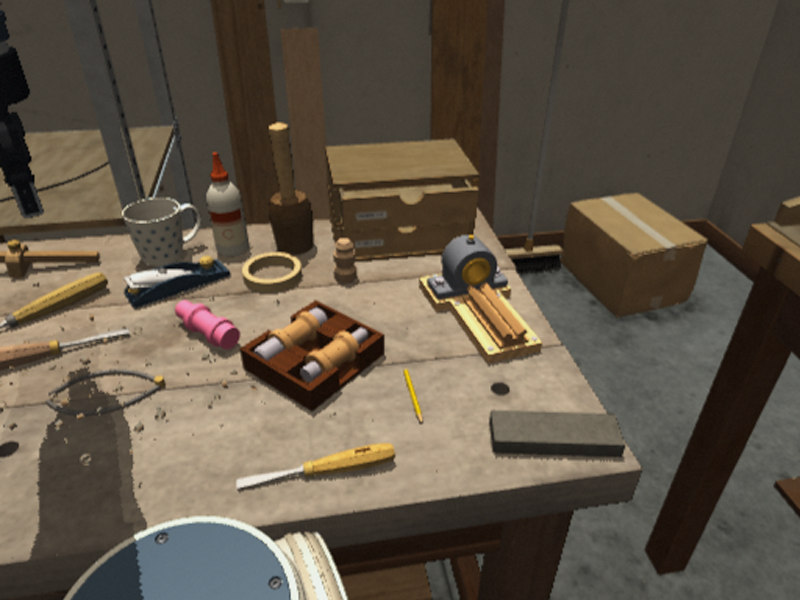

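View pics/side0.png

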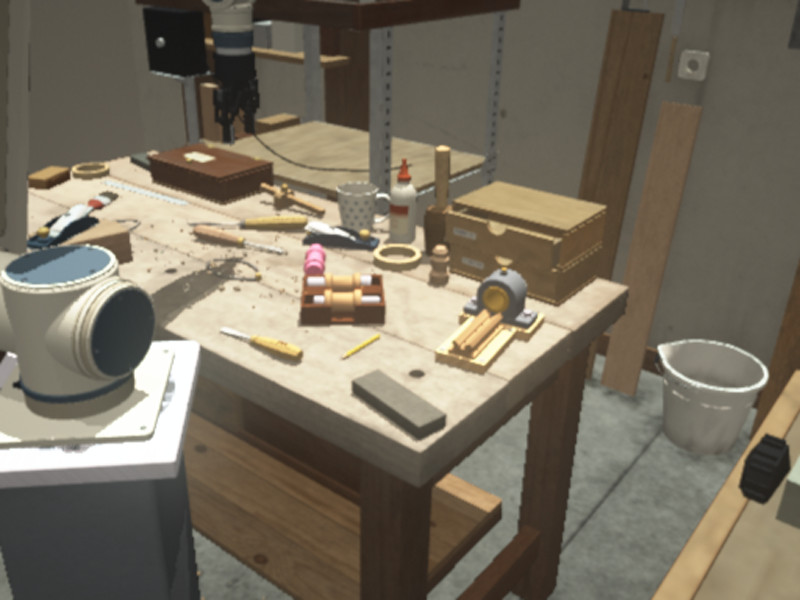

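The scene view shows the case at (313,355), with two tan gauges: back-left at (290,330) and front-right at (335,355). The pink decoy is at (207,325) and is not meant. The bearing block is at (470,262), with its bush facing the viewer and the V-rest at (495,312). The back-left gauge seems to have the thicker plugs, so I'll check it in an enlarged crop and measure both with depth.

```bash
cat > h.py <<'E'
import numpy as np,cv2
from station import ctrl
def cloud(d,K,V):
    v,u=np.mgrid[:d.shape[0],:d.shape[1]]
    p=np.stack([(u-K[0,2])/K[0,0]*d,-(v-K[1,2])/K[1,1]*d,-d,np.ones_like(d)],-1)
    return (p@np.linalg.inv(V).T)[...,:3]
def load(n):
    z=np.load(n);return z['im'],cloud(z['d'].astype(float),z['K'],z['V']),z['d']>0
E
python3 - <<'E'
from h import *
for n,rc,rb in(("scene",(150,250,188,262),(265,350,148,230)),("side",(188,250,172,210),(275,350,165,240))):
    im,P,ok=load(n+'0.npz');hsv=cv2.cvtColor(im,cv2.COLOR_RGB2HSV)
    H,S,Vv=[hsv[...,i].astype(int) for i in range(3)]
    def sel(r,m):
        k=np.zeros(ok.shape,bool);k[r[2]:r[3],r[0]:r[1]]=1;return k&m&ok
    m=sel(rc,(P[...,2]>31)&(P[...,2]<40)&((H<8)|(H>170))&(S>80));q=P[m]
    print(n,'case top',m.sum(),cv2.minAreaRect(q[:,:2].astype(np.float32)))
    m=sel(rc,(H>9)&(H<25)&(P[...,2]>30)&(S>80));q=P[m]
    k=cv2.connectedComponentsWithStats(m.astype(np.uint8))
    for i in range(1,k[0]):
        if k[2][i,4]>25:
            q=P[k[1]==i];print('  tan',k[2][i],q.mean(0).round(1),q[:,2].max().round(1),cv2.minAreaRect(q[:,:2].astype(np.float32)))
    m=sel(rc,(S<70)&(P[...,2]>20)&(P[...,2]<60));k=cv2.connectedComponentsWithStats(m.astype(np.uint8))
    for i in range(1,k[0]):
        if k[2][i,4]>15:
            q=P[k[1]==i];print('  plug',k[2][i],q.mean(0).round(1),np.percentile(q[:,2],[50,95]).round(1),cv2.minAreaRect(q[:,:2].astype(np.float32)))
    m=sel(rb,(P[...,2]>13)&(P[...,2]<22));q=P[m];print(' board top',cv2.minAreaRect(q[:,:2].astype(np.float32)))
    m=sel(rb,(P[...,2]>38)&(P[...,2]<52)&(H>8)&(H<25)&(S>70));k=cv2.connectedComponentsWithStats(m.astype(np.uint8))
    for i in range(1,k[0]):
        if k[2][i,4]>25:
            q=P[k[1]==i];l=cv2.fitLine(q[:,:2].astype(np.float32),cv2.DIST_HUBER,0,.01,.01).ravel();print('  rail',k[2][i],q.mean(0).round(1),q[:,2].max(),np.degrees(np.arctan2(l[1],l[0])))
    m=sel(rb,(P[...,2]>40)&(P[...,2]<83)&(S>110)&(H>15));k=cv2.connectedComponentsWithStats(m.astype(np.uint8))
    for i in range(1,k[0]):
        if k[2][i,4]>25:
            q=P[k[1]==i];print('  bush',k[2][i],np.median(q,0).round(1),q.min(0).round(),q.max(0).round())
im,_,_=load('scene0.npz');a=im[185:265,150:255];b=im[145:230,262:352]
o=np.zeros((600,400,3),np.uint8);
a=cv2.resize(a,(400,300),interpolation=cv2.INTER_CUBIC);b=cv2.resize(b,(400,300),interpolation=cv2.INTER_CUBIC)
cv2.imwrite('pics/crop1.png',np.hstack([a,b])[:,:,::-1])
E
```

```text
scene case top 10 ((368.2833251953125, 287.1719970703125), (129.1831817626953, 161.37681579589844), 16.62303352355957)
  tan [ 153  193   93   60 1875] [381.6 249.1  37.4] 50.9 ((388.53875732421875, 255.46986389160156), (134.35728454589844, 146.43603515625), 86.88993072509766)
  plug [198 196  12  12  74] [436.3 285.6  38.9] [40.9 45.2] ((440.01129150390625, 291.5520324707031), (45.568214416503906, 24.075199127197266), 37.239933013916016)
  plug [225 209  11  11  73] [439.8 214.4  33. ] [34.5 37.1] ((441.3756103515625, 221.9280242919922), (29.301965713500977, 25.773746490478516), 83.2950439453125)
  plug [163 215  19  15 171] [342.5 290.8  38. ] [38.7 42.5] ((343.4127502441406, 297.3474426269531), (34.34050369262695, 33.87568664550781), 88.81320190429688)
  plug [192 231  14  14 127] [343.5 219.8  33.2] [34.7 39.2] ((345.4437255859375, 225.82196044921875), (31.205005645751953, 20.53583526611328), 89.09758758544922)
 board top ((641.8148193359375, 153.97561645507812), (302.658447265625, 127.27436065673828), 54.113609313964844)
  rail [265 148  38   5 128] [729.6 266.8  43.7] 51.819375
[... 994 characters left out ...]
] [36.4 42.1] ((345.2626953125, 223.72933959960938), (16.71026039123535, 46.225318908691406), 4.265766620635986)
  plug [231 189  13   5  60] [434.8 218.6  33.3] [33.5 37.5] ((435.41436767578125, 223.70217895507812), (36.68638610839844, 31.952390670776367), 80.2027587890625)
 board top ((646.531494140625, 211.9789581298828), (420.4477844238281, 207.43673706054688), 82.2748794555664)
  rail [275 165  12   6  59] [574.5 343.3  45.3] 51.79216044864006 -10.888094
  rail [300 165  50  18 175] [702.1 294.4  45.9] 51.9605377196184 -45.29175
  rail [290 188  35  35 289] [611.8 111.8  42.4] 51.846606313516304 60.624218
  bush [309 183  17  17 216] [638.3 150.1  54.3] [617. 128.  41.] [657. 187.  82.]
```

View pics/crop1.png

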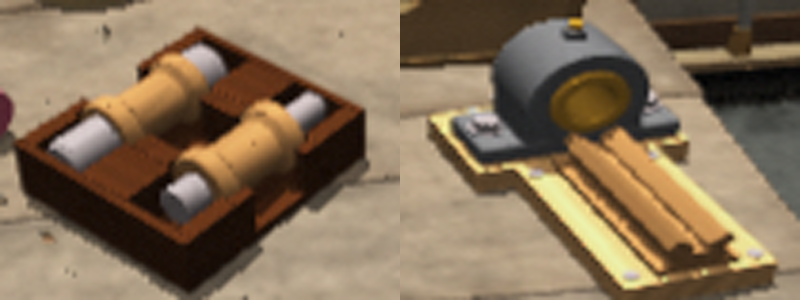

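The crop confirms that the back-left gauge is the large one, at full-picture px (290,330). Its plugs nearly fill the rim and its y is about 291. The front-right one at (335,355) has thin plugs. The longer, thinner go plug points to −x, at about (265,347). I'll move above the case for a closer look.

```bash
python3 -m inch '[[-1,-0.5,0,0],[-1,-0.5,0,0],[-1,-0.5,0,0],[-1,-0.5,0,0],[-1,-0.5,0,0],[-1,-0.5,0,0],[-1,-0.5,0,0],[-1,-0.6,0,0],[-1,-0.6,0,0],[-1,-0.6,0,0],[-1,-0.6,0,0],[-1,-0.6,0,0],[-0.5,-0.3,0,0],[0,0,0,-1],[0,0,0,-1],[0,0,0,-1],[0,0,0,-0.4],[0,0,0,0]]' 0.7 40
python3 - <<'E'
from h import *
s=ctrl.read_state();print(s['time'],s['tcp_pos'],s['eef_rot'],s['gripper_width'],s['joints'])
c=ctrl.camera_info('wrist');im,d=ctrl.grab_frame('wrist')
np.savez('wrist1.npz',im=im,d=d,K=c['intrinsics'],V=c['view']);print(c)
cv2.imwrite('pics/wrist1.png',im[:,:,::-1])
E
```

```text
time: 2.35
tcp_pos: [388.4, 288.1, 249.8]
eef_rot: [-0.0, 0.025, 1.0, -0.0]
force: [-0.7, -0.8, -0.1]
gripper_width: 59.7
finger_force: 0.0
2.35 [388.36327699 288.09528946 249.82341898] [-1.99882011e-04  2.49718055e-02  9.99688135e-01 -4.87084954e-05] 59.69743744135832 [ 4.64426186e-01  1.45485611e-01 -1.25763160e-01  1.29994619e+00
  1.01946157e-04  5.14374970e-01]
{'intrinsics': array([[270.98320549,   0.        , 250.12080977],
       [  0.        , 270.98320549, 190.78154969],
       [  0.        ,   0.        ,   1.        ]]), 'view': array([[ 5.17170390e-02,  9.98661726e-01,  3.25182086e-04,
        -3.07267237e+02],
       [-9.45740480e-01,  4.90810279e-02, -3.21194640e-01,
         3.93523755e+02],
       [-3.20780754e-01,  1.63036979e-02,  9.47013145e-01,
        -2.61488605e+02],
       [ 0.00000000e+00,  0.00000000e+00,  0.00000000e+00,
         1.00000000e+00]])}
```

View pics/wrist1.png

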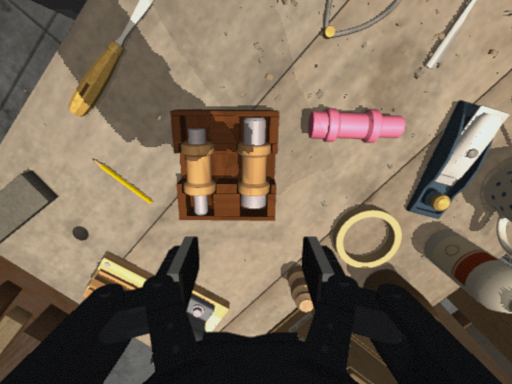

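The wrist view shows the large gauge at right, (255,165), with its go plug up (−x) at (255,131) and its no-go plug at (254,198). The small gauge is at left, (199,170).

```bash
python3 - <<'E'
from h import *
im,P,ok=load('wrist1.npz');z=np.load('wrist1.npz');K,V=z['K'],z['V']
hsv=cv2.cvtColor(im,cv2.COLOR_RGB2HSV);H,S,Vv=[hsv[...,i].astype(int) for i in range(3)]
k=np.zeros(ok.shape,bool);k[140:200,232:280]=1
for h0 in(35,42):
    m=k&ok&(P[...,2]>h0)&(P[...,2]<56)&(S>60);q=P[m]
    print(m.sum(),q.mean(0),np.percentile(q[:,2],[50,98]),cv2.minAreaRect(q[:,:2].astype(np.float32)))
k=np.zeros(ok.shape,bool);k[105:215,232:280]=1
m=k&ok&(P[...,2]>34)&(P[...,2]<58)
q=P[m];C=q.mean(0)
# width profile along world x
for x in range(310,470,6):
    a=q[abs(q[:,0]-x)<3]
    if len(a)>3: print(x,a[:,1].min().round(1),a[:,1].max().round(1),((a[:,1].min()+a[:,1].max())/2).round(1),a[:,2].max().round(1))
E
```

```text
1651 [389.64417514 292.37669748  42.41181002] [43.08558598 50.08080537] ((391.6033020019531, 292.6703796386719), (58.1749267578125, 78.7332992553711), 86.61647033691406)
952 [388.37483304 292.2631843   45.85872472] [45.26205165 50.33228979] ((389.884521484375, 292.0145568847656), (32.381187438964844, 65.56897735595703), 86.77920532226562)
316 269.5 312.5 291.0 38.0
322 268.9 325.8 297.4 38.5
328 268.5 324.5 296.5 44.4
334 268.1 324.4 296.2 43.9
340 267.6 324.2 295.9 45.3
346 267.1 324.1 295.6 44.5
352 266.7 324.1 295.4 44.2
358 266.3 323.9 295.1 51.5
364 266.0 322.6 294.3 51.4
370 265.8 322.4 294.1 50.6
376 279.0 307.2 293.1 46.2
382 278.7 306.9 292.8 46.1
388 278.3 306.6 292.4 46.5
394 277.9 306.5 292.2 46.3
400 277.6 306.3 292.0 46.2
406 262.8 307.3 285.1 50.3
412 262.4 320.3 291.3 50.7
418 261.9 320.2 291.0 51.7
424 261.5 318.7 290.1 47.2
430 261.1 318.5 289.8 47.2
436 260.6 318.4 289.5 46.6
442 260.2 318.4 289.3 43.7
448 259.8 318.2 289.0 37.5
454 260.9 318.0 289.5 36.6
```

```bash
python3 -m inch '[[0,0.21,1,0],[0,0,1,0],[0,0,1,0],[0,0,1,0],[0,0,1,0],[0,0,1,0],[0,0,1,0],[0,0,1,0],[0,0,1,0],[0,0,1,0],[0,0,0.5,0],[0,0,0.4,0],[0,0,0,0]]' && python3 -m inch '[[0,0,0,0],[0,0,0,0],[0,0,0,0],[0,0,0,0],[0,0,0,0]]' 0.1 40
```

```text
time: 4.03
tcp_pos: [388.7, 292.1, 31.8]
eef_rot: [-0.0, 0.025, 1.0, -0.0]
force: [-0.2, 0.4, -0.7]
gripper_width: 59.9
finger_force: 0.0
time: 4.65
tcp_pos: [389.1, 292.4, 32.7]
eef_rot: [0.001, 0.025, 1.0, 0.0]
force: [-1.3, 0.5, 6.2]
gripper_width: 30.8
finger_force: 39.3
```

```bash
python3 -m inch '[[0,0,-0.5,0],[0,0,-1,0],[0,0,-1,0],[0,0,-1,0],[0,0,-1,0],[0,0,-1,0],[0,0,-1,0],[0,0,-1,0],[-0.83,-1,0,0],[-0.83,-1,0,0],[-0.83,-1,0,0],[-0.83,-1,0,0],[-0.83,-1,0,0],[-0.83,-1,0,0],[-0.83,-1,0,0],[-0.83,-1,0,0],[-0.83,-1,0,0],[-0.83,-1,0,0],[-0.83,-1,0,0],[-0.83,-1,0,0]]' && python3 -m inch '[[0,0,0,1],[0,0,0,1],[0,0,0,1],[0,0,0,1],[0,0,0,1],[0,0,0,1],[0,0,0,1],[0,0,0,1],[0,0,0,1],[0,0,0,1],[0,0,0,1],[0,0,0,1],[0,0,0,1],[0,0,0,1],[0,0,0,1],[0,0,0,1],[0,0,0,1],[0,0,0,1],[0,0,0,1],[0,0,0,1]]' && python3 -m inch '[[0,0,0,0.7],[0,0,0,0],[0,0,0,0]]'
python3 - <<'E'
from h import *
s=ctrl.read_state();print(s['time'],s['tcp_pos'],s['eef_rot'],s['gripper_width'],s['joints'])
c=ctrl.camera_info('wrist');im,d=ctrl.grab_frame('wrist')
np.savez('wrist2.npz',im=im,d=d,K=c['intrinsics'],V=c['view'])
cv2.imwrite('pics/wrist2.png',im[:,:,::-1])
E
```

```text
time: 7.15
tcp_pos: [576.4, 41.4, 182.0]
eef_rot: [-0.0, 0.025, 1.0, -0.0]
force: [0.7, 0.2, -3.7]
gripper_width: 30.6
finger_force: 40.5
time: 9.65
tcp_pos: [576.1, 42.0, 181.9]
eef_rot: [-0.0, 0.856, 0.518, -0.0]
force: [-0.5, -0.5, -5.1]
gripper_width: 30.8
finger_force: 40.5
time: 10.02
tcp_pos: [575.9, 42.2, 181.9]
eef_rot: [-0.0, 0.872, 0.49, -0.0]
force: [1.1, 0.9, -4.2]
gripper_width: 30.6
finger_force: 40.5
10.025 [575.9498693   42.23455734 181.93178553] [-4.10649305e-05  8.71969326e-01  4.89560501e-01 -9.16739875e-05] 30.572355554810905 [-7.20583204e-02  3.32182887e-01 -4.79762086e-02  1.19083549e+00
 -3.25031709e-05  2.04636303e+00]
```

View pics/wrist2.png

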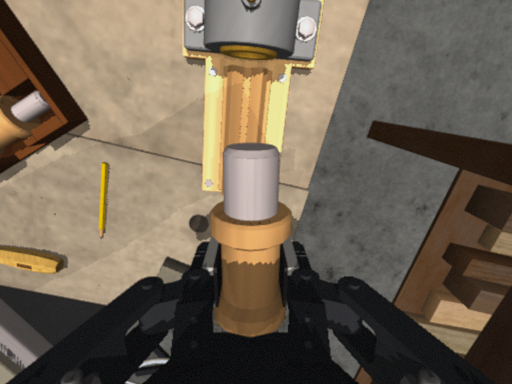

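The wrist view shows the go plug at (250,180), pointing at the bore. The rails run from (246,65) to (246,145), the board is beside them, and the bush crescent is at (250,52). Next I'll measure the axis line and the bush plane.

```bash
python3 - <<'E'
from h import *
im,P,ok=load('wrist2.npz');hsv=cv2.cvtColor(im,cv2.COLOR_RGB2HSV);H,S,Vv=[hsv[...,i].astype(int) for i in range(3)]
def box(r0,r1,c0,c1):
    k=np.zeros(ok.shape,bool);k[r0:r1,c0:c1]=1;return k&ok
t=np.array([2*.87197**2-1,2*.87197*.48956]);print('tool x ang',np.degrees(np.arctan2(t[1],t[0])))
m=box(68,140,200,300)&(P[...,2]>36)&(P[...,2]<50);print('z pct',np.percentile(P[m][:,2],[5,50,95]))
mid=[]
for r in range(68,140,2):
    c=np.where(m[r])[0]
    if len(c)>10: mid.append((P[r,c[0]:c[0]+2].mean(0)+P[r,c[-1]-1:c[-1]+1].mean(0))/2)
mid=np.array(mid);l=cv2.fitLine(mid[:,:2].astype(np.float32),cv2.DIST_HUBER,0,.01,.01).ravel();print('rails',l,np.degrees(np.arctan2(l[1],l[0])))
mb=box(72,135,195,310)&(P[...,2]>12)&(P[...,2]<23);L=[];R=[]
for r in range(75,135,2):
    c=np.where(mb[r])[0]
    if len(c)>8: L.append(P[r,c[0]]);R.append(P[r,c[-1]])
L,R=np.array(L),np.array(R)
for e in(L,R,(L+R)/2):
    b=cv2.fitLine(e[:,:2].astype(np.float32),cv2.DIST_HUBER,0,.01,.01).ravel();print('board',b,np.degrees(np.arctan2(b[1],b[0])))
u=l[:2]*np.sign(l[1]);n=np.array([-u[1],u[0]])
y=box(40,62,215,285)&(S>110)&(H>12)&(P[...,2]>45);q=P[y]
print('bush',y.sum(),q[:,2].min(),q[:,2].max(),'along',np.percentile(q[:,:2]@u,[5,50,95]),'lat',(q[:,:2]@n).min(),(q[:,:2]@n).max(),'rail lat',l[2:]@n)
b=np.median(q[:,:2]@u)*u+(l[2:]@n)*n;print('mouth',b,'vrest',b-68*u)
tcp=ctrl.read_state()['tcp_pos'][:2];print('TCP rel mouth along,lat',(tcp-b)@u,(tcp-b)@n)
# held gauge: end face and axis
g=box(140,225,215,290)&(P[...,2]>185)&(P[...,2]<215);q=P[g]
print('gauge z',np.percentile(q[:,2],[50,98]),'along',(q[:,:2]-b).dot(u).min(),(q[:,:2]-b).dot(u).max())
pl=box(150,212,215,290)&(P[...,2]>172)&(S<60);mid=[]
for r in range(152,212,3):
    c=np.where(pl[r])[0]
    if len(c)>10: mid.append((P[r,c[1]]+P[r,c[-2]])/2)
mid=np.array(mid)
if len(mid):print('plug lat',((mid[:,:2]-b)@n).round(1),'along',((mid[:,:2]-b)@u).round(1),mid[:,2].round(1))
E
```

```text
tool x ang 58.62327681860875
z pct [37.31223557 40.75006032 44.08825024]
rails [5.8772951e-01 8.0905747e-01 6.1116742e+02 1.1117655e+02] 54.003944
board [  0.590433     0.80708665 577.21124    134.69861   ] 53.812256
board [5.9643048e-01 8.0266476e-01 6.4802838e+02 9.1321198e+01] 53.385323
board [5.92074752e-01 8.05883050e-01 6.10714844e+02 1.10498474e+02] 53.69562
bush 604 45.033510950443144 86.53684331827941 along [487.55550396 488.90996402 490.98192056] lat -451.66369940773984 -404.6681947673285 rail lat -429.12784
mouth [634.53590228 143.34517048] vrest [594.5702956  88.3292632]
TCP rel mouth along,lat -116.20443881554732 -11.97158521645364
gauge z [190.70819974 195.10466798] along -91.78535830856204 -54.83713844441594
plug lat [-6.5 -6.7 -6.9 -6.9 -7.1 -7.2 -7.3 -7.4 -7.5 -7.6 -8.1 -8.  -8.  -8.1
 -8.3 -8.4 -8.4 -8.3 -8.6 -8.8] along [-57.6 -58.7 -60.1 -61.6 -62.9 -64.3 -65.9 -67.3 -68.6 -69.9 -71.6 -72.9
 -74.4 -76.  -77.6 -79.1 -80.4 -82.1 -83.7 -85.1] [183.2 184.5 184.5 184.  184.3 184.4 183.7 184.1 184.5 185.  184.  184.7
 184.5 184.2 184.1 184.1 184.7 184.4 184.2 184.7]
```

```bash
python3 -m inch '[[0,0,0,0.82],[0.5,-0.29,0,0],[1,-0.29,0,0],[0.5,0,0,0],[0,0,1,0],[0,0,1,0],[0,0,1,0],[0,0,1,0],[0,0,0.8,0],[0,0,0.5,0],[0,0,0,0],[0,0,0,0]]'
python3 - <<'E'
from h import *
s=ctrl.read_state();print(s['time'],s['tcp_pos'],s['eef_rot'])
u=np.array([.5892,.808]);n=np.array([-u[1],u[0]])
c=ctrl.camera_info('wrist');im,d=ctrl.grab_frame('wrist')
np.savez('wrist3.npz',im=im,d=d,K=c['intrinsics'],V=c['view'])
b=np.array([634.5,143.3]);print((s['tcp_pos'][:2]-b)@u,(s['tcp_pos'][:2]-b)@n,np.degrees(2*np.arctan2(s['eef_rot'][2],s['eef_rot'][1])))
cv2.imwrite('pics/wrist3.png',im[:,:,::-1])
E
```

```text
time: 11.58
tcp_pos: [590.4, 81.7, 76.6]
eef_rot: [0.0, 0.892, 0.453, 0.0]
force: [-0.2, 0.1, -3.6]
gripper_width: 30.5
finger_force: 40.6
11.575 [590.44552836  81.67245739  76.60176935] [2.23489377e-04 8.91604050e-01 4.52815607e-01 4.40324849e-04]
-75.75194911997366 -0.7149350201578134 53.84895588119121
```

View pics/wrist3.png

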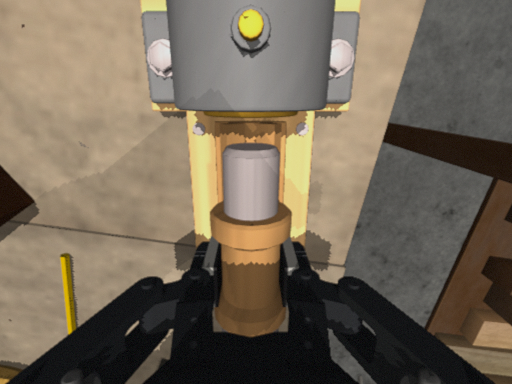

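The plug at (251,180) is centred over the rails and on the block, so I'll lower it.

```bash
python3 -m inch '[[0,0,0.2,0],[0,0,0.2,0],[0,0,0.1,0],[0,0,0.05,0],[0,0,0,0],[0,0,0,0]]'
```

```text
time: 12.38
tcp_pos: [590.1, 81.7, 65.1]
eef_rot: [0.0, 0.892, 0.453, 0.0]
force: [0.2, -1.0, -3.1]
gripper_width: 30.5
finger_force: 40.6
```

```bash
python3 -m inch '[[0,0,0.05,0],[0,0,0.05,0],[0,0,0,0],[0,0,0,0]]'
```

```text
time: 12.88
tcp_pos: [590.3, 81.6, 63.8]
eef_rot: [0.0, 0.892, 0.453, 0.001]
force: [-1.7, -0.6, 5.7]
gripper_width: 30.4
finger_force: 41.4
```

```bash
python3 -m inch '[[0,0,0,0],[0,0,0,0],[0,0,0,0],[0,0,0,0]]' 0.7 && python3 -m inch '[[0,0,-0.5,0],[0,0,-1,0],[0,0,-1,0],[0,0,-0.7,0],[-1,0,0,0],[-1,0,0,0],[-1,0,0,0],[-1,0,0,0],[-0.6,0,0,0],[0,0,0,0]]' 0
python3 - <<'E'
from h import *
s=ctrl.read_state();print(s['time'],s['tcp_pos'],s['gripper_width'])
u=np.array([.5892,.808]);n=np.array([-u[1],u[0]]);b=np.array([634.5,143.3])
c=ctrl.camera_info('wrist');im,d=ctrl.grab_frame('wrist')
np.savez('wrist4.npz',im=im,d=d,K=c['intrinsics'],V=c['view'])
im,P,ok=load('wrist4.npz');A=(P[...,:2]-b)@u;L=(P[...,:2]-b)@n
m=ok&(P[...,2]>60)&(abs(L)<30)&(A>-145)&(A<-5)&(P[...,2]<90)
for a in range(-140,-4,6):
    k=m&(abs(A-a)<3)
    if k.sum()>5: print(a,k.sum(),L[k].min().round(1),L[k].max().round(1),((L[k].min()+L[k].max())/2).round(1),P[...,2][k].max().round(1))
print((s['tcp_pos'][:2]-b)@u,(s['tcp_pos'][:2]-b)@n)
cv2.imwrite('pics/wrist4.png',im[:,:,::-1])
E
```

```text
time: 13.38
tcp_pos: [590.0, 81.7, 62.9]
eef_rot: [-0.0, 0.892, 0.453, -0.0]
force: [-0.3, 0.3, -0.3]
gripper_width: 59.5
finger_force: 0.0
time: 14.62
tcp_pos: [535.4, 6.6, 127.1]
eef_rot: [0.0, 0.892, 0.452, 0.0]
force: [0.5, 0.4, 0.5]
gripper_width: -0.5
finger_force: 0.0
14.625 [535.36879827   6.56130799 127.11600832] -0.5355154594739774
-128 260 -15.6 16.7 0.5 78.0
-122 424 -16.2 16.5 0.2 78.6
-116 435 -16.2 16.9 0.4 78.6
-110 477 -20.0 21.2 0.6 82.7
-104 591 -19.8 21.0 0.6 82.5
-98 570 -20.7 20.6 -0.1 82.6
-92 482 -15.7 15.7 -0.0 77.5
-86 492 -15.7 15.5 -0.1 77.8
-80 491 -15.4 16.1 0.3 77.9
-74 521 -15.9 16.0 0.1 78.1
-68 558 -15.9 15.7 -0.1 77.7
-62 688 -19.3 19.2 -0.0 80.9
-56 816 -20.5 20.3 -0.1 82.2
-50 746 -21.1 20.8 -0.2 82.4
-44 400 -13.0 17.4 2.2 79.8
-38 562 -13.9 13.5 -0.2 75.4
-32 95 -13.6 13.3 -0.2 74.1
-168.89296720147033 -0.46842633865731875
```

View pics/wrist4.png

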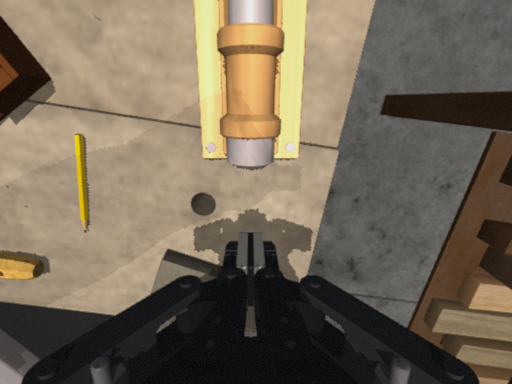

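The view shows the gauge lying in the V, no-go face towards me at (250,165), in line within 0.5 mm. I'll go down behind it and push.

```bash
python3 -m inch '[[0,0,1,0],[0,0,1,0],[0,0,0.85,0],[0,0,0,0]]' && python3 -m inch '[[0.6,0,0,0],[0.5,0,0,0],[0.3,0,0,0],[0.3,0,0,0],[0.3,0,0,0],[0.3,0,0,0],[0.3,0,0,0],[0.2,0,0,0],[0,0,0,0]]'
```

```text
time: 15.18
tcp_pos: [535.4, 7.9, 68.9]
eef_rot: [-0.001, 0.891, 0.453, -0.001]
force: [0.0, 1.0, -0.3]
gripper_width: 0.0
finger_force: 0.0
time: 16.3
tcp_pos: [569.0, 52.6, 70.2]
eef_rot: [0.0, 0.892, 0.453, 0.0]
force: [0.1, -1.7, 0.8]
gripper_width: 0.3
finger_force: 0.9
```

```bash
python3 -m inch '[[0.2,0,0,0],[0.2,0,0,0],[0.15,0,0,0],[0.15,0,0,0],[0,0,0,0]]'
```

```text
time: 16.92
tcp_pos: [577.1, 63.7, 70.1]
eef_rot: [0.0, 0.892, 0.453, -0.0]
force: [-0.1, -3.5, 3.1]
gripper_width: -0.1
finger_force: 1.9
```

```bash
python3 -m inch '[[0.1,0,0,0],[0.05,0,0,0],[0,0,0,0]]'
```

```text
time: 17.3
tcp_pos: [578.7, 65.9, 70.1]
eef_rot: [0.0, 0.892, 0.453, -0.0]
force: [-0.5, -4.6, 3.3]
gripper_width: -0.3
finger_force: 2.5
```

```bash
python3 -m inch '[[0.05,0,0,0],[0.05,0,0,0],[0,0,0,0]]'
```

```text
time: 17.68
tcp_pos: [579.9, 67.5, 70.1]
eef_rot: [0.0, 0.892, 0.453, -0.0]
force: [-2.3, -4.9, 3.7]
gripper_width: 0.0
finger_force: 2.6
```

```bash
python3 -m inch '[[0.05,0,0,0],[0,0,0,0]]'
```

```text
time: 17.92
tcp_pos: [580.0, 67.7, 70.1]
eef_rot: [0.001, 0.892, 0.452, -0.001]
force: [-4.1, -8.5, 5.0]
gripper_width: 0.1
finger_force: 4.8
```

```bash
python3 -m inch '[[0.04,0,0,0],[0,0,0,0]]'; python3 - <<'E'
from h import *
z=ctrl.grab_frame('side')[0];cv2.imwrite('pics/home.png',cv2.resize(z[160:245,270:355],(600,600),interpolation=cv2.INTER_CUBIC)[:,:,::-1])
E
```

```text
time: 18.18
tcp_pos: [580.0, 67.7, 70.1]
eef_rot: [0.001, 0.892, 0.452, -0.002]
force: [-6.9, -12.1, 6.3]
gripper_width: 0.1
finger_force: 6.9
```

View pics/home.png

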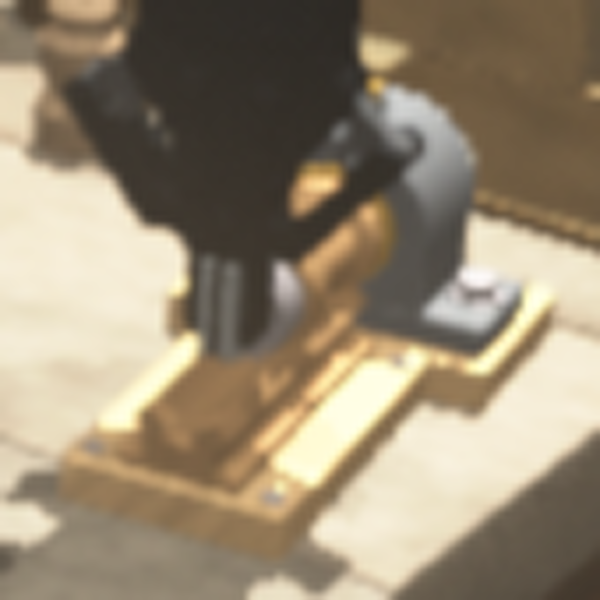

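The rim is bearing on the bush face at (380,235), so the go end is fully home. Next I'll back off, rise, and regrip the waist.

```bash
python3 -m inch '[[-0.5,0,0,0],[-0.5,0,0,0],[0,0,-1,0],[0,0,-1,0],[0,0,-0.85,0],[0,0,0,0]]' && python3 -m inch '[[1,0,0,0],[1,0,0,0],[1,0,0,0],[0.78,0,0,0],[0,0,0,0],[0,0,0,0]]' 0.7 && python3 -m inch '[[0,0,1,0],[0,0,1,0],[0,0,0.8,0],[0,0,0.3,0],[0,0,0,0],[0,0,0,0]]'
```

```text
time: 18.98
tcp_pos: [569.7, 53.2, 128.0]
eef_rot: [0.0, 0.892, 0.453, 0.001]
force: [0.4, -0.4, 1.1]
gripper_width: 0.0
finger_force: 0.0
time: 19.73
tcp_pos: [613.6, 114.3, 126.8]
eef_rot: [-0.0, 0.892, 0.453, -0.0]
force: [0.2, -0.4, 0.4]
gripper_width: 59.9
finger_force: 0.0
time: 20.48
tcp_pos: [614.3, 114.3, 65.7]
eef_rot: [0.0, 0.892, 0.453, 0.0]
force: [0.1, 0.2, 0.3]
gripper_width: 60.2
finger_force: 0.0
```

```bash
python3 -m inch '[[0,0,0.1,0],[0,0,0,0]]' && python3 -m inch '[[0,0,0,0],[0,0,0,0],[0,0,0,0],[0,0,0,0],[0,0,0,0]]' 0.1 40 && python3 -m inch '[[-0.3,0,0,0],[-0.5,0,0,0],[-0.7,0,0,0],[-0.7,0,0,0],[0,0,0,0]]'
```

```text
time: 20.72
tcp_pos: [613.9, 114.3, 63.1]
eef_rot: [0.0, 0.892, 0.453, 0.0]
force: [-0.2, 0.1, -0.5]
gripper_width: 59.5
finger_force: 0.0
time: 21.35
tcp_pos: [614.1, 114.1, 63.3]
eef_rot: [0.0, 0.892, 0.453, 0.0]
force: [0.8, -2.3, 3.8]
gripper_width: 30.7
finger_force: 39.7
time: 21.98
tcp_pos: [587.5, 77.8, 63.3]
eef_rot: [0.0, 0.892, 0.452, -0.0]
force: [-1.3, -5.6, 5.9]
gripper_width: 31.0
finger_force: 39.9
```

```bash
python3 -m inch '[[0,0,-0.5,0],[0,0,-1,0],[0,0,-1,0],[0,0,-1,0],[0,0,-1,0],[0,0,-0.5,-0.416],[0,0,0,-1],[0,0,0,-1],[0,0,0,-1],[0,0,0,-1],[0,0,0,-1],[0,0,0,-1],[0,0,0,-1],[0,0,0,-1],[0,0,0,-1],[0,0,0,-1],[0,0,0,-1],[0,0,0,-1],[0,0,0,-1],[0,0,0,-1]]' && python3 -m inch '[[0,0,0,-1],[0,0,0,-1],[0,0,0,-1],[0,0,0,-1],[0,0,0,-1],[0,0,0,-1],[0,0,0,-1],[0,0,0,-1],[0,0,0,-1],[0,0,0,-1],[0,0,0,-1],[0,0,0,-1],[0,0,0,-1],[0,0,0,-1],[0,0,0,-1],[0,0,0,-1],[0,0,0,-1],[0,0,0,0],[0,0,0,0]]'
python3 - <<'E'
from h import *
s=ctrl.read_state();u=np.array([.5892,.808]);n=np.array([-u[1],u[0]]);b=np.array([634.5,143.3])
p=s['tcp_pos'];print(p,(p[:2]-b)@u,(p[:2]-b)@n,np.degrees(2*np.arctan2(s['eef_rot'][2],s['eef_rot'][1]))%360,s['joints'].round(2) if hasattr(s['joints'],'round') else s['joints'])
c=ctrl.camera_info('wrist');im,d=ctrl.grab_frame('wrist')
np.savez('wrist5.npz',im=im,d=d,K=c['intrinsics'],V=c['view'])
im,P,ok=load('wrist5.npz');A=(P[...,:2]-b)@u;L=(P[...,:2]-b)@n
m=ok&(P[...,2]>p[2]-3)&(abs(L)<30)&(A<-60)&(A>-180)&(P[...,2]<p[2]+30)
for a in range(-170,-80,6):
    k=m&(abs(A-a)<3)
    if k.sum()>20: print(a,k.sum(),L[k].min().round(1),L[k].max().round(1),((L[k].min()+L[k].max())/2).round(1),P[...,2][k].max().round(1))
E
```

```text
time: 24.48
tcp_pos: [587.3, 79.4, 162.5]
eef_rot: [-0.001, 0.369, 0.929, -0.0]
force: [-0.1, -0.3, -4.5]
gripper_width: 30.9
finger_force: 40.2
time: 26.85
tcp_pos: [587.7, 79.1, 162.7]
eef_rot: [-0.0, -0.452, 0.892, 0.0]
force: [-0.4, -0.4, -4.2]
gripper_width: 30.8
finger_force: 40.2
[587.66368023  79.06490083 162.71908604] -79.49791974430191 -0.0035740553253376718 233.74323585042384 [-0.01  0.37 -0.04  1.16  0.   -0.95]
-146 834 -11.9 14.4 1.3 174.2
-140 772 -12.1 14.5 1.2 174.7
-134 758 -12.3 14.7 1.2 174.7
-128 713 -12.1 14.2 1.1 174.3
-122 689 -12.4 14.5 1.1 174.9
-116 1512 -19.8 21.9 1.0 181.4
-110 959 -19.3 21.9 1.3 182.0
-104 419 -19.6 21.5 1.0 181.3
-98 652 -22.7 22.5 -0.1 192.6
-92 2073 -28.2 30.0 0.9 192.7
-86 1345 -30.0 29.8 -0.1 192.6
```

```bash
python3 -m inch '[[-0.45,-0.03,0,0],[-0.42,0,0,0],[0,0,1,0],[0,0,1,0],[0,0,1,0],[0,0,0.9,0],[0,0,0.5,0],[0,0,0.3,0],[0,0,0.15,0],[0,0,0.05,0],[0,0,0,0],[0,0,0,0]]'
```

```text
time: 28.4
tcp_pos: [598.8, 92.4, 65.3]
eef_rot: [0.0, -0.453, 0.892, -0.0]
force: [0.4, 0.2, -4.5]
gripper_width: 30.7
finger_force: 40.2
```

```bash
python3 -m inch '[[0,0,0.05,0],[0,0,0.05,0],[0,0,0,0],[0,0,0,0]]'
```

```text
time: 28.9
tcp_pos: [598.7, 92.5, 63.5]
eef_rot: [0.0, -0.453, 0.892, -0.0]
force: [-2.3, 0.2, 4.2]
gripper_width: 30.5
finger_force: 41.0
```

```bash
python3 -m inch '[[0,0,0,0],[0,0,0,0],[0,0,0,0],[0,0,0,0]]' 0.7 && python3 -m inch '[[0,0,-0.5,0],[0,0,-1,0],[0,0,-1,0],[0,0,-0.7,0],[1,0,0,0],[1,0,0,0],[1,0,0,0],[1,0,0,0],[1,0,0,0],[0.3,0,0,0],[0,0,0,0]]' 0
python3 - <<'E'
from h import *
u=np.array([.5892,.808]);n=np.array([-u[1],u[0]]);b=np.array([634.5,143.3])
p=ctrl.read_state()['tcp_pos'];print((p[:2]-b)@u,(p[:2]-b)@n)
c=ctrl.camera_info('scene');im,d=ctrl.grab_frame('scene');P=cloud(d.astype(float),c['intrinsics'],c['view']);A=(P[...,:2]-b)@u;L=(P[...,:2]-b)@n
m=(d>0)&(P[...,2]>58)&(P[...,2]<90)&(abs(L)<30)&(A>-140)&(A<-3)
for a in range(-138,-3,8):
    k=m&(abs(A-a)<4)
    if k.sum()>3: print(a,k.sum(),np.median(L[k]).round(1),P[...,2][k].max().round(1))
z=im[145:230,265:350];cv2.imwrite('pics/lay2.png',cv2.resize(z,(600,600),interpolation=cv2.INTER_CUBIC)[:,:,::-1])
E
```

```text
time: 29.4
tcp_pos: [598.7, 92.4, 62.9]
eef_rot: [-0.0, -0.453, 0.892, -0.0]
force: [0.2, -0.9, -0.6]
gripper_width: 59.7
finger_force: 0.0
time: 30.78
tcp_pos: [536.1, 6.4, 127.2]
eef_rot: [0.0, -0.452, 0.892, -0.0]
force: [-0.4, 0.3, 0.1]
gripper_width: 0.2
finger_force: 0.0
-168.55704404046668 -1.1220730217051516
-130 67 1.1 74.5
-122 31 8.3 73.3
-114 29 5.2 74.0
-106 34 5.7 73.2
-98 90 6.7 80.5
-90 45 10.2 80.4
-82 11 9.0 75.2
-74 34 8.3 75.5
-66 32 8.3 75.1
-58 34 7.6 75.9
-50 53 4.4 80.2
-42 57 9.4 81.9
-34 15 11.6 78.9
-26 29 8.5 77.5
-18 20 7.3 76.4
```

View pics/lay2.png

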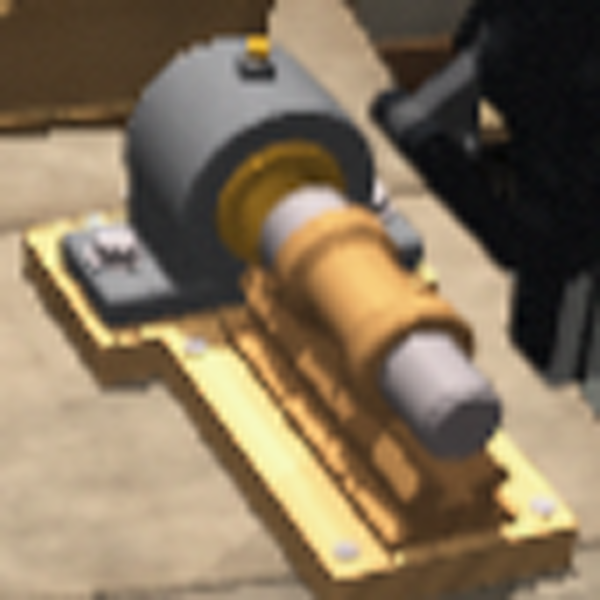

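The gauge lies in the V, no-go plug towards the bush at (300,220) and go face free at (475,430). Now for the second push.

```bash
python3 -m inch '[[0,0.05,1,0],[0,0,1,0],[0,0,0.85,0],[0,0,0,0]]' && python3 -m inch '[[-0.6,0,0,0],[-0.4,0,0,0],[-0.2,0,0,0],[-0.2,0,0,0],[-0.2,0,0,0],[-0.2,0,0,0],[0,0,0,0]]'
```

```text
time: 31.32
tcp_pos: [534.9, 8.1, 68.9]
eef_rot: [-0.001, -0.453, 0.891, 0.001]
force: [-0.7, -0.2, 0.2]
gripper_width: 0.1
finger_force: 0.0
time: 32.2
tcp_pos: [556.4, 36.3, 70.1]
eef_rot: [-0.0, -0.453, 0.892, -0.0]
force: [-2.0, -1.9, 2.7]
gripper_width: -0.0
finger_force: 1.8
```

```bash
python3 -m inch '[[-0.1,0,0,0],[-0.05,0,0,0],[0,0,0,0]]'
```

```text
time: 32.58
tcp_pos: [558.0, 38.5, 70.1]
eef_rot: [-0.0, -0.453, 0.892, -0.0]
force: [-4.0, -4.4, 3.5]
gripper_width: 0.2
finger_force: 2.7
```

```bash
python3 -m inch '[[-0.05,0,0,0],[-0.05,0,0,0],[0,0,0,0]]'
```

```text
time: 32.95
tcp_pos: [559.1, 40.0, 70.1]
eef_rot: [-0.0, -0.453, 0.892, -0.0]
force: [-4.4, -4.0, 3.3]
gripper_width: -0.3
finger_force: 2.8
```

```bash
python3 -m inch '[[-0.05,0,0,0],[-0.05,0,0,0],[0,0,0,0]]'
```

```text
time: 33.33
tcp_pos: [560.3, 41.6, 70.1]
eef_rot: [-0.0, -0.453, 0.892, -0.0]
force: [-3.7, -5.7, 3.3]
gripper_width: -0.0
finger_force: 2.8
```

```bash
python3 -m inch '[[-0.05,0,0,0],[0,0,0,0]]'
```

```text
time: 33.58
tcp_pos: [560.7, 42.2, 70.1]
eef_rot: [-0.001, -0.452, 0.892, -0.0]
force: [-4.7, -6.6, 5.0]
gripper_width: 0.1
finger_force: 3.8
```

```bash
python3 -m inch '[[-0.04,0,0,0],[0,0,0,0]]'
```

```text
time: 33.83
tcp_pos: [560.7, 42.2, 70.1]
eef_rot: [-0.001, -0.452, 0.892, -0.001]
force: [-6.3, -9.3, 5.7]
gripper_width: -0.0
finger_force: 5.8
```

```bash
python3 -m inch '[[-0.04,0,0,0],[0,0,0,0]]'
```

```text
time: 34.08
tcp_pos: [560.7, 42.3, 70.1]
eef_rot: [-0.002, -0.452, 0.892, -0.001]
force: [-9.4, -12.2, 7.9]
gripper_width: -0.0
finger_force: 7.9
```

The gauge has stalled against the bush, with the push force rising from about 6 N sliding to about 15 N. I'll back off and check.

```bash
python3 -m inch '[[0.3,0,0,0],[0.7,0,0,0],[1,0,0,0],[0,0,-1,0],[0,0,-1,0],[0,0,-1,0],[0,0,-1,0],[0,0,0,0],[0,0,0,0]]'
python3 - <<'E'
from h import *
u=np.array([.5892,.808]);n=np.array([-u[1],u[0]]);b=np.array([634.5,143.3])
s=ctrl.read_state();print(s['time'],s['force'])
im,d=ctrl.grab_frame('scene')
o=[cv2.resize(im[145:230,265:350],(400,400),interpolation=cv2.INTER_CUBIC),cv2.resize(im[185:265,150:255],(400,400),interpolation=cv2.INTER_CUBIC)]
cv2.imwrite('pics/final.png',np.hstack(o)[:,:,::-1])
E
```

```text
time: 35.2
tcp_pos: [538.0, 11.6, 149.2]
eef_rot: [-0.0, -0.453, 0.892, 0.0]
force: [-0.8, -0.4, 0.5]
gripper_width: -0.1
finger_force: 0.0
35.2 [-0.77215617 -0.40840767  0.49911064]
```

View pics/final.png

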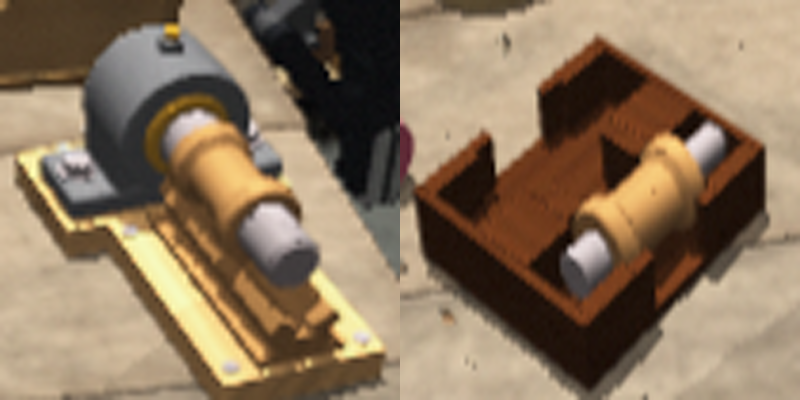

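The no-go plug bears on the bush at (185,135), the gauge lies in the rest, and the small gauge is still in its pocket at (640,205).

```bash
python3 -c "
from station import ctrl
print(ctrl.job_done())"
```

```text
the job is handed in; nothing more can be done
None
```

The job is handed in, though no verdict came back: the go end slid fully home, the no-go end stopped at the bush under about 15 N of push, and the large gauge lies released in the V-rest with the small gauge still in its pocket.

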